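# Empty the donkey mould, shut it and pin it under pressure

## Robot

A 7-joint arm with a two-finger parallel gripper is mounted at the origin on the work surface. World frame = base frame: x ahead of the robot, y to its left, z up, the work surface at z = 0. Lengths are in mm, angles in rad, forces in N, time in s.
With the tool pointing down it reaches from about 425 to 950 mm from the base axis. Payload 4.7 kg.
Tool frame: the origin (TCP) lies at the very end of the fingers, on their centre line; the grasp point (between the pads) lies robot.grip_point_offset behind it (robot.grip_point_offset is the distance from the TCP to the grasp point, in mm); z points along the fingers, y is the line along which they close (so a half turn about z gives the same grasp; the last joint's range is limited). The gripper opens to 87 mm and grips with 3 to 60 N. Pads are 19 mm wide; open, the fingers measure 117 mm over their backs; the gripper's body (75 mm by 190 mm) begins 51 mm behind the grasp point.
Start: joints at [1.294, 0.469, -0.049, 1.532, 0.024, 1.141, -0.082], TCP at [165.605, -654.388, 222.573] pointing down, gripper open.
Joint ranges: [-2.59, 2.59], [-0.33, 1.99], [-1.39, 1.29], [0.1, 2.45], [-1.04, 4.18], [0.21, 1.99], [-2.66, 2.66]. Speed limits (rad/s): [2.57, 2.57, 3.14, 3.14, 3.14, 3.14, 3.14].

## Interface

Orientations are given as a rotation vector (axis times angle).
In Python, from plant import robot gives the robot as it stands.
- The arm moves only by the shell command python3 -m handwheel 'ROWS' [OPENING] [FORCE]. ROWS is JSON, one flat list of numbers, 4 for each row, row after row: the shift along the tool's x, y, z in cm, then the turn about the tool's z in rad. In form: [tx, ty, tz, roll, tx, ty, tz, roll, ...]. A call has 1 to 20 rows; each row shifts and turns the commanded pose from where the row before left it, along the tool's axes as they then stand; what a row does not reach is not made up. A row lasts 1/12 s, in which the tool goes at most 41.7 mm and 7.16 degrees, less where a joint would pass 70% of its speed; a pose out of reach is approached as far as the arm can. A call with a gripper value outside its range is refused whole. OPENING is the opening in per cent of the stroke, from 0 (shut) to 100 (fully open), set as the call begins (- or left out, the last holds). The fingers move at their own pace and stop on an object; FORCE is the grip in N (left out, the last holds). Time passes only in rows, so rows that do not move let the fingers close. It gives the time, the measured TCP pose, the force, the opening and the grip force at its end, in the units of the state.
- robot.get_obs(): the state, without advancing time (a new reading comes with each control period).
- robot.snapshot(name): name is "scene" or "side" or "wrist"; returns a dict with "pixels" (400x640x3 uint8, red, green, blue), "fx", "fy", "cx", "cy" (pixels), "rvec" (rotation vector, rad) and "tvec" (3), from world to camera coordinates, as OpenCV has them. Camera axes: x right, y down, z forward; pixel columns grow to the right and rows downward; lengths in mm; the calibration is good to about 2 mm. The wrist camera is an equidistant fisheye: a pixel r from the principal point sees the ray r / f radians off the axis. A picture is of the moment at which its call begins. There is no depth.
- robot.close_job(): hands the job in; it is judged then, once.
Trained networks look in the newest picture that a camera, given by its name, has taken for a name from the list of things; names that differ only in an ending like _2 or _b are one class to them, and where a whole thing is asked for, a point or a joint stands for the part that bears it (a point fixed in the world has none). Each returns a list of dicts, best first, with "confidence" (0 to 1); they miss things now and then, are a little off and sometimes report something else, mostly with a low value. They report only what shows in the picture. A call takes as long as a camera call.
- robot.outline_of(camera, target): "mask" (400x640 bool, what is visible of it) and "rect" ([left, top, right, bottom] in pixels, round what is visible of it).
The state is a dict: "time_s": time; "joints": joint angles; "dq": joint speeds; "tau": joint torques, N m; "ee_pos": TCP position; "eef_rot": TCP orientation; "force": force on the tool from outside, world axes, zero at the start; "torque": the same for the moment, N m; "width": finger opening in mm; "finger_force": force on a finger pad.
Only numpy, scipy, OpenCV 4.12 (cv2) and the standard library are available. Lean on these libraries where they do the work, as an engineer would, in place of code of your own. Each camera call takes 0.05 s, during which the arm holds its last target. There are 200 camera calls.

## Task

Lift the terracotta donkey casting out of the open plaster mould and lay it gently, without dropping it, on its side, flat on the cork drying board. Then swing the mould's lid shut, take the orange-headed pin from its stand and push it through the holes of both lugs until its collar sits on the lid's lug, and finish holding it there: the gripper still on the knob, pressing the pin down hard enough that the rubber buffers stay squeezed and the halves fully shut. Leave the other things on the bench where they stand.

Things in the scene. Friction and masses are not known exactly. Their poses are not given: they have to be found in the camera images.
- mould: fixed lower half of a white plaster mould, 150 (x) x 125 (y) x 40 mm high; origin: centre of underside, x along the hinge, z up. Open pocket on top 110 (x) x 90 (y) mm, 21 mm deep. Lid hinged at the +y edge. On the middle of the -y side a steel lug, 40 mm wide and high, out to 109.5 mm from the centre. Black rubber buffers 4.5 mm proud at the two -y corners of the top
- base_hole (a point): mouth centre of the vertical hole (12.5 mm across, 36 mm deep) in the lower lug: 90 mm to -y of the mould's centre, height 40 mm
- lid (a joint): angle (rad) of the lid, the upper mould half: 0 fully shut, 1.57 upright, 2.1 leaning back to +y. A stiff hinge (0.36 N m) keeps it where left; about 5 N at the free edge swings it. Closed gently it rests on the rubber buffers at about 0.03; about 12 N down at its lug squeezes them evenly to 0 (hard stop); they lift it back to 0.03 when let go
- lid_hinge (a point): middle of the hinge axis (parallel to the mould's x): 72 mm to +y of the mould's centre, height 40 mm
- lid_back (a point): point on the lid's outer face (on top when shut, facing +y when upright), midway along the hinge, 110 mm from the hinge axis, 30 mm from the parting face; point z points out of the face. The lid is a slab 150 (x) mm wide, 30 mm thick, free edge 134.5 mm from the axis, with a 110 x 90 mm pocket 22 mm deep inside
- lid_hole (a point): centre of the 13 mm through hole in the lid's steel lug (40 mm wide, 14 mm thick, out to 181.5 mm from the hinge axis), at the lug's outer face, 162 mm from the axis. Lid shut: right above base_hole, mouth at height 54 mm; lid at 0.03: 5 mm higher, within 0.8 mm sideways
- casting: terracotta donkey in profile, lying on its side in the lower pocket, 40 mm thick, upper 20 mm above the parting face, about 120 g. Origin: underside of the trunk's middle, 19 mm above the bench. Trunk 66 (own x) x 30 (own y) mm; legs to own -y 40 mm, 39 mm gap between them; head and ear to +x 49 mm, +y 41 mm, all beyond x = 15 mm. Pinch the trunk across own y, one finger between the legs
- drying_board: fixed plywood board with brown cork top, 150 (own x) x 190 (own y) mm, top 16 mm above the bench; origin: centre of underside
- pin_stand: fixed dark wooden block 60 x 60 x 50 mm holding the pin upright in a hole; origin: centre of underside
- pin: upright pin, 85 mm, 60 g: round steel shank 10 mm across, 44 mm long, lowest 8 mm tapered; then a collar 24 mm across, 5 mm thick; then an orange round knob 16 mm across, 36 mm tall. Origin: end of the foot, z up. In the stand the collar rests on the block, origin 6 mm above the bench; home in the shut mould the collar rests on the lid's lug, origin 10 mm above the bench
- glaze_jar: blue ceramic glaze jar with white cap, 56 mm across, 85 mm tall; origin at its underside. It and the pin stand may change places
- donkey_a: finished white ceramic donkey standing on its legs, about 110 x 36 x 143 mm; origin under it
- donkey_b: second white ceramic donkey like the first; origin under it
- cup_a: empty white plastic cup, 60 mm across, 65 mm tall; origin at its underside
- cup_b: second such cup
- sponge_block: yellow sanding block, 90 x 55 x 30 mm, lying near the robot; origin at its underside

How it is judged (in metres and radians):
On the way, in this order (a step that is already met when the one before it is completed fails the run):
1. the casting lies flat on the drying board, let go (x of casting in the frame of drying_board between -0.05 and 0.05 m and y of casting in the frame of drying_board between -0.07 and 0.07 m and z of casting in the frame of drying_board between 0.012 and 0.021 m and angle between casting's own z axis and vertical below 0.12 rad and contact force between casting and drying_board above 0.3 N and contact force between the fingers and casting below 0.05 N and linear speed of casting below 0.02 m/s), for 0.2 s.
2. the lid is swung shut onto its buffers (value of joint lid below 0.06 rad), for 0.1 s.
3. the pin goes through both lugs (horizontal distance between pin and base_hole below 0.003 m and angle between the z axis of pin and the z axis of mould, either way round below 0.12 rad and z of pin in the frame of mould below 0.025 m), for 0.1 s.
At the end, for the whole second after the job is handed in: Casting flat on the board (centre within 50 x 70 mm of the board's, tilt under 0.12 rad), at rest, let go; pin within 3 mm of the lower hole's centre, upright to 0.12 rad, foot under 13.5 mm above the bench; lid pressed below 0.010 rad; fingers on the pin with over 3 N (all of step 1 and horizontal distance between pin and base_hole below 0.003 m and angle between the z axis of pin and the z axis of mould, either way round below 0.12 rad and z of pin in the frame of mould below 0.0135 m and value of joint lid below 0.01 rad and contact force between the fingers and pin above 3 N); the arm keeps its last pose, push and grip.
It fails at once if the casting is dropped or slammed onto the board (over 0.5 m/s just above it) (x of casting in the frame of drying_board between -0.09 and 0.09 m and y of casting in the frame of drying_board between -0.11 and 0.11 m and z of casting in the frame of drying_board below 0.035 m and linear speed of casting above 0.5 m/s).
It fails at once if a bystander is pushed more than 30 mm or tipped over (distance of any of glaze_jar, donkey_a, donkey_b, cup_a, cup_b, sponge_block from where it was at the start of the episode above 0.03 m or angle between any of glaze_jar, donkey_a, donkey_b, cup_a, cup_b, sponge_block's own z axis and vertical above 0.5 rad).
It also fails if it takes over 72 s, if anything falls off the work surface, if the arm or the gripper's body presses on something with over 40 N, if the wrist force passes 120 N, or if a joint passes its speed limit or range.

## Working session

There is one attempt and no reset: what is moved stays moved. The work goes in short steps, Python scripts to look and compute and a shell command to move; the robot and the scene stay as the last step left them, time stands still between calls to the robot, and variables do not carry over. Pictures are saved under pics/ and viewed, at most 10 in all, crops included, and the job is handed in when it is done.

```bash
ls; mkdir -p pics
cat > h.py <<'E'
import numpy as np, cv2
from plant import robot
from scipy.spatial.transform import Rotation as R
def snap(n,name=None):
    s=robot.snapshot(n)
    if name: cv2.imwrite('pics/'+name,s['pixels'][:,:,::-1])
    return s
def ray(s,u,v):
    """world origin, unit direction of pixel"""
    Rm=R.from_rotvec(s['rvec']).as_matrix(); t=np.array(s['tvec'])
    x=(u-s['cx'])/s['fx']; y=(v-s['cy'])/s['fy']
    if s.get('fish'):
        r=np.hypot(x,y); k=np.sin(r)/max(r,1e-9); d=np.array([x*k,y*k,np.cos(r)])
    else: d=np.array([x,y,1.])
    d/=np.linalg.norm(d); return -Rm.T@t, Rm.T@d
def at_z(s,u,v,z):
    o,d=ray(s,u,v); return o+d*(z-o[2])/d[2]
def proj(s,P):
    Rm=R.from_rotvec(s['rvec']).as_matrix(); p=np.atleast_2d(P)@Rm.T+np.array(s['tvec'])
    if s.get('fish'):
        h=np.hypot(p[:,0],p[:,1]); th=np.arctan2(h,p[:,2]); k=th/np.maximum(h,1e-9)
        return np.c_[s['fx']*p[:,0]*k+s['cx'],s['fy']*p[:,1]*k+s['cy']]
    return np.c_[s['fx']*p[:,0]/p[:,2]+s['cx'],s['fy']*p[:,1]/p[:,2]+s['cy']]
def tri(*sl):
    A=np.zeros((3,3));b=np.zeros(3);rs=[ray(*q) for q in sl]
    for o,d in rs:
        M=np.eye(3)-np.outer(d,d);A+=M;b+=M@o
    p=np.linalg.solve(A,b); return p,[np.linalg.norm((np.eye(3)-np.outer(d,d))@(p-o)) for o,d in rs]
E
python3 - <<'E'
from h import *
o=robot.get_obs(); print({k:np.round(v,3).tolist() for k,v in o.items()}, robot.grip_point_offset)
S={}
for n in ['scene','side','wrist']:
    s=snap(n,n+'0.png'); print(n,[round(float(s[k]),1) for k in('fx','fy','cx','cy')],np.round(-R.from_rotvec(s['rvec']).as_matrix().T@s['tvec'],0), np.round(R.from_rotvec(s['rvec']).as_matrix()[2],2)); S[n]=s
    for t in ['mould','lid','casting','drying_board','pin_stand','pin','glaze_jar','donkey_a','cup_a','sponge_block']:
        print(t,[(round(float(d['confidence']),2),[int(x) for x in d['rect']]) for d in robot.outline_of(n,t)][:3])
np.save('S0.npy',S,allow_pickle=True)
E
```

```text
pics
{'time_s': 0.0, 'joints': [1.294, 0.469, -0.049, 1.534, 0.024, 1.141, -0.082], 'dq': [-0.001, -0.002, -0.002, -0.001, 0.0, 0.001, -0.001], 'tau': [-0.001, -50.799, -0.081, -23.616, -0.062, 0.038, 0.0], 'ee_pos': [165.424, -653.778, 221.479], 'eef_rot': [-3.116, -0.388, 0.001], 'force': [-0.161, -0.648, -0.243], 'torque': [0.022, -0.013, 0.039], 'finger_force': 0.0, 'width': 86.886} 18.700000000000003
scene [366.5, 366.5, 314.8, 201.5] [1207.   49.  610.] [-0.75 -0.14 -0.65]
mould [(0.75, [307, 171, 445, 268]), (0.35, [390, 172, 449, 264])]
lid [(0.77, [391, 172, 447, 265]), (0.72, [304, 170, 450, 274])]
casting [(0.88, [336, 214, 378, 251])]
drying_board [(0.79, [200, 163, 273, 197])]
pin_stand [(0.68, [448, 188, 479, 221])]
pin [(0.71, [462, 183, 472, 204])]
glaze_jar [(0.78, [215, 192, 246, 233])]
donkey_a [(0.62, [255, 239, 316, 305]), (0.61, [157, 182, 200, 250])]
cup_a [(0.96, [402, 274, 441, 321]), (0.84, [155, 179, 182, 214]), (0.18, [200, 163, 273, 195])]
sponge_block [(0.76, [338, 163, 374, 188])]
side [495.0, 495.0, 325.0, 198.5] [100. 693. 696.] [ 0.44 -0.69 -0.57]
mould [(0.79, [202, 193, 334, 273])]
lid [(0.88, [202, 196, 292, 272]), (0.5, [203, 192, 335, 272])]
casting [(0.59, [266, 209, 306, 243])]
drying_board [(0.59, [385, 161, 456, 215])]
pin_stand [(0.61, [249, 316, 302, 371])]
pin [(0.75, [267, 313, 285, 340])]
glaze_jar [(0.92, [340, 148, 361, 184])]
donkey_a [(0.96, [236, 139, 267, 211]), (0.59, [340, 118, 354, 154])]
cup_a [(0.82, [170, 222, 201, 261]), (0.68, [381, 131, 403, 164]), (0.58, [203, 194, 295, 272])]
sponge_block [(0.72, [377, 252, 408, 289])]
wrist [309.7, 309.7, 319.8, 195.8] [ 232. -639.  386.] [-0.24 -0.06 -0.97]
mould []
lid []
casting []
drying_board []
pin_stand []
pin []
glaze_jar []
donkey_a []
cup_a []
sponge_block []
```

View pics/scene0.png

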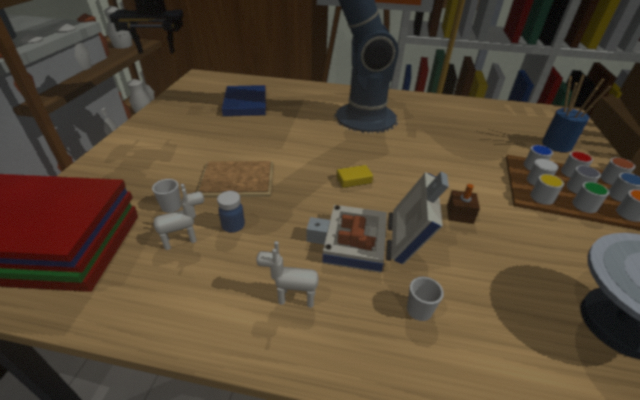

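View pics/side0.png

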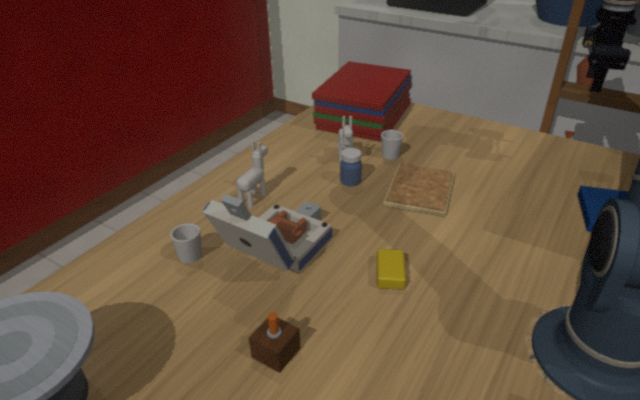

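The scene view shows the open mould at (355,238) with its lug at (316,230) and lid leaning back at (420,215). The casting is at (356,230), the board at (236,178), the pin knob at (469,190) and the jar at (231,212). The side view agrees: casting (288,226), board (420,189), pin (273,322), lug (309,211).

Run:
```python
from h import *
from scipy.optimize import minimize
S={n:snap(n) for n in('scene','side')}
M={}
for n in S:
    for t in ['mould','lid','casting','drying_board','pin_stand','pin','glaze_jar','donkey_a','cup_a','sponge_block']:
        M[n,t]=robot.outline_of(n,t)
def c(m): v,u=np.nonzero(m); return u.mean(),v.mean()
for t in ['casting','drying_board','pin','pin_stand','glaze_jar','sponge_block','mould']:
    a,b=M['scene',t],M['side',t]
    if a and b:
        p,r=tri((S['scene'],*c(a[0]['mask'])),(S['side'],*c(b[0]['mask']))); print(t,p.round(0),np.round(r,1))
for t in ['donkey_a','cup_a']:
    for d in M['scene',t][:2]:
        for e in M['side',t][:2]:
            p,r=tri((S['scene'],*c(d['mask'])),(S['side'],*c(e['mask'])))
            if max(r)<20: print(t,p.round(0),np.round(r,1))
# fits by silhouette IoU
def fit(t,pts,x0,z=0):
    def cost(q):
        cs,sn=np.cos(q[2]),np.sin(q[2]); P=pts@np.array([[cs,sn,0],[-sn,cs,0],[0,0,1]])+[q[0],q[1],z]; tot=0
        for n in S:
            if not M[n,t]: continue
            m=np.zeros((1600,2560),np.uint8); h=cv2.convexHull((proj(S[n],P)*4+1.5).astype(np.int32)); cv2.fillConvexPoly(m,h,1)
            g=cv2.resize(M[n,t][0]['mask'].astype(np.uint8),(2560,1600),interpolation=0)
            tot+=1-(m&g).sum()/(m|g).sum()
        return tot
    best=min((minimize(cost,[x0[0],x0[1],y],method='Nelder-Mead',options=dict(initial_simplex=np.array([[x0[0],x0[1],y],[x0[0]+15,x0[1],y],[x0[0],x0[1]+15,y],[x0[0],x0[1],y+.25]]),xatol=.2,fatol=1e-4)) for y in(-.5,-.2,0.1,.4,.8)),key=lambda r:r.fun)
    print('fit',t,best.x.round(2),round(best.fun,3))
def box(a,b,z0,z1): return np.array([[x,y,z] for x in(-a/2,a/2) for y in(-b/2,b/2) for z in(z0,z1)])
p=tri((S['scene'],*c(M['scene','drying_board'][0]['mask'])),(S['side'],*c(M['side','drying_board'][0]['mask'])))[0]; fit('drying_board',box(150,190,0,16),p)
p=tri((S['scene'],*c(M['scene','pin_stand'][0]['mask'])),(S['side'],*c(M['side','pin_stand'][0]['mask'])))[0]; fit('pin_stand',box(60,60,0,50),p)
# mould lug corner etc rough
print('lug top',tri((S['scene'],316,225),(S['side'],309,208)))
```

```text
casting [620.  26.  35.] [5.4 5.4]
drying_board [ 453. -314.    3.] [2.1 2.1]
pin [ 655. -136.  -49.] [284.7 284.7]
pin_stand [465. 280.  20.] [1.2 1.2]
glaze_jar [ 625. -259.   42.] [0. 0.]
sponge_block [384.   2.  14.] [0.5 0.5]
mould [622.  89.  65.] [3.6 3.6]
donkey_a [791. -75.  60.] [2.9 2.9]
donkey_a [ 695. -346.   68.] [0.5 0.5]
cup_a [ 595. -434.   36.] [0.5 0.5]
cup_a [769. 175.  39.] [0.2 0.2]
fit drying_board [ 4.5315e+02 -3.1086e+02  2.5000e-01] 0.174
fit pin_stand [465.8  277.97   0.  ] 0.302
lug top (array([620.59748793, -57.58721528,  37.31148324]), [np.float64(0.2163397719642762), np.float64(0.2163397719642693)])
```

```bash
python3 -m handwheel '[1.1,-3.6,-0.4,0,1.1,-3.6,-0.4,0,1.1,-3.6,-0.4,0,1.1,-3.6,-0.4,0,1.1,-3.6,-0.4,0,1.1,-3.6,-0.4,0,1.1,-3.6,-0.4,0,1.1,-3.6,-0.4,0,1.1,-3.6,-0.4,0,1.1,-3.6,-0.4,0,1.1,-3.6,-0.4,0,1.1,-3.6,-0.4,0,1.1,-3.6,-0.4,0,1.1,-3.6,-0.4,0,1.1,-3.6,-0.4,0,1.1,-3.6,-0.4,0,1.1,-3.6,-0.4,0,1.1,-3.6,-0.4,0,1.1,-3.6,-0.4,0,1.1,-3.6,-0.4,0]' 100
cat >> h.py <<'E'
_s=snap
def snap(n,name=None):
    s=_s(n,name); s['fish']=(n=='wrist'); return s
E
python3 - <<'E'
from h import *
s=snap('wrist','w1.png'); np.save('w1.npy',s,allow_pickle=True)
o=robot.get_obs(); print(o['ee_pos'],o['eef_rot'],o['force'],R.from_rotvec(o['eef_rot']).as_matrix().round(3).tolist(),-R.from_rotvec(s['rvec']).as_matrix().T@s['tvec'])
for t in ['mould','lid','casting','drying_board','pin_stand','pin']:
    print(t,[(round(float(d['confidence']),2),[int(x) for x in d['rect']]) for d in robot.outline_of('wrist',t)][:3])
E
```

```text
time_s: 4.42
ee_pos: [241.8, 46.1, 281.6]
eef_rot: [-3.093, -0.394, 0.052]
force: [1.5, -0.6, -0.1]
width: 87.1
finger_force: 0.0
[242.60360763  52.03706006 282.90934258] [-3.08974132 -0.40808733  0.04775688] [0.5902054  6.58649306 1.64348647] [[0.965, 0.259, -0.034], [0.26, -0.965, 0.02], [-0.027, -0.028, -0.999]] [313.85936732  58.59150941 442.72480587]
mould []
lid []
casting []
drying_board [(0.81, [512, 45, 597, 147])]
pin_stand [(0.51, [199, 0, 224, 0])]
pin []
```

View pics/w1.png

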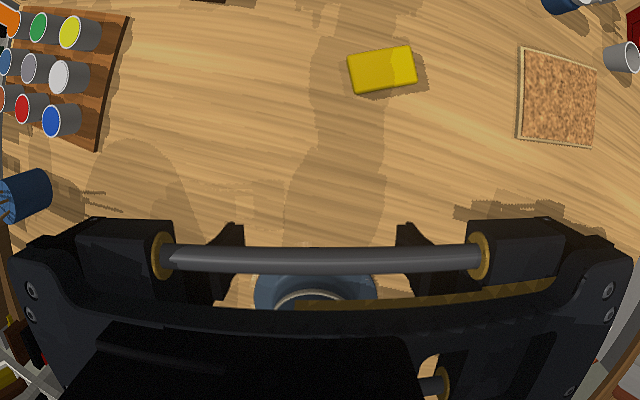

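The wrist view is still over empty bench: sponge at (382,70), board at (558,97), mould outside the frame. I had the sign of the tool yaw wrong (it is +15°), so I'm moving forward.

```bash
python3 -m handwheel '[2,0.7,0,0,2.5,0.8,-0.1,0,2.5,0.8,-0.1,0,2.5,0.8,-0.1,0,2.5,0.8,-0.1,0,2.5,0.8,-0.1,0,2.5,0.8,-0.1,0,2.5,0.8,-0.1,0,2.5,0.8,-0.1,0,2.5,0.8,-0.1,0,2,0.7,0,0,2,0.7,0,0,0,0,0,0,0,0,0,0]' 100
python3 - <<'E'
from h import *
s=snap('wrist','w2.png'); np.save('w2.npy',s,allow_pickle=True)
o=robot.get_obs(); print(o['ee_pos'],o['eef_rot'],o['force'],R.from_rotvec(o['eef_rot']).as_matrix().round(3).tolist(),-R.from_rotvec(s['rvec']).as_matrix().T@s['tvec'])
for t in ['mould','lid','casting','drying_board','pin_stand','pin']:
    L=robot.outline_of('wrist',t)
    print(t,[(round(float(d['confidence']),2),[int(x) for x in d['rect']]) for d in L][:3])
    if L: np.save('w2_'+t,L[0]['mask'])
E
```

```text
time_s: 5.93
ee_pos: [541.7, 20.2, 277.8]
eef_rot: [-3.096, -0.379, 0.057]
force: [-0.9, -0.4, -0.0]
width: 87.0
finger_force: 0.0
[540.9210943   20.82635365 278.03117782] [-3.09576869 -0.38094578  0.05705369] [0.01780676 0.44888487 1.18393373] [[0.97, 0.242, -0.039], [0.243, -0.97, 0.017], [-0.034, -0.026, -0.999]] [614.31529276  32.28975055 438.56930748]
mould [(0.95, [145, 0, 412, 172]), (0.26, [558, 185, 603, 224]), (0.22, [497, 136, 546, 184])]
lid [(0.81, [146, 0, 282, 153])]
casting [(0.96, [304, 56, 365, 133])]
drying_board [(0.73, [451, 214, 533, 242])]
pin_stand [(0.93, [125, 149, 173, 198])]
pin [(0.84, [121, 167, 148, 188]), (0.37, [546, 117, 608, 161])]
```

View pics/w2.png

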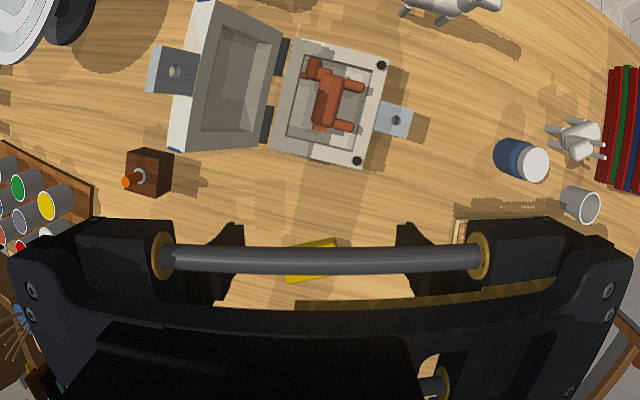

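The wrist view shows the mould top with corners near (393,62), (361,168), (300,40) and (268,150), and the base hole at (396,121). The casting trunk runs vertically near (327,100) with its legs to the right at (355,85) and (345,127) and the head at the upper left. The pin stand is at (150,172).

```bash
cat > m2.py <<'E'
from h import *
from scipy.optimize import least_squares, minimize
s=np.load('w2.npy',allow_pickle=True).item()
for n,u,v,z in [('hole',396,121,40),('c-+',393,62,40),('c--',361,168,40),('c+',300,40,40),('c',268,150,40),('buf1',381,66,44.5),('buf2',357,161,44.5)]:
    print(n,at_z(s,u,v,z).round(1))
mod=np.array([[0,-90,40],[75,-62.5,40],[-75,-62.5,40],[75,62.5,40],[-75,62.5,40]]);px=np.array([[396,121],[393,62],[361,168],[300,40],[268,150]])
def tf(q,P): c,k=np.cos(q[2]),np.sin(q[2]); return P@np.array([[c,k,0],[-k,c,0],[0,0,1]])+[q[0],q[1],0]
r=least_squares(lambda q:(proj(s,tf(q,mod))-px).ravel(),[620,20,-.1],x_scale=[10,10,.1]); print('mould',r.x.round(3),r.fun.round(1))
np.save('mould.npy',r.x); print('basehole',tf(r.x,mod[:1]))
m=np.load('w2_casting.npy'); v,u=np.nonzero(m); 
P=np.array([at_z(s,a,b,58)[:2] for a,b in zip(u,v)])
# model silhouette: trunk, legs, head  -> distances in casting frame: fit by area
q=r.x; c,k=np.cos(q[2]),np.sin(q[2]); L=(P-q[:2])@np.array([[c,-k],[k,c]])
print('casting pts in mould frame',L.min(0),L.max(0),L.mean(0))
print('stand/pin')
for t in('pin','pin_stand'):
    mm=np.load('w2_'+t+'.npy'); vv,uu=np.nonzero(mm); print(t,uu.mean(),vv.mean(),at_z(s,uu.mean(),vv.mean(),75 if t=='pin' else 30))
im=s['pixels'][:,:,::-1]
a=cv2.resize(im[30:180,250:430],None,fx=4,fy=4,interpolation=cv2.INTER_CUBIC)
for t in tf(r.x,mod): 
    p=proj(s,t)[0]; cv2.circle(a,(int((p[0]-250+.5)*4),int((p[1]-30+.5)*4)),4,(0,255,0),1)
cv2.imwrite('pics/c2.png',a)
E
python3 m2.py
```

```text
hole [619.9 -56.5  40. ]
c-+ [693.5 -32.9  40. ]
c-- [547.9 -28.7  40. ]
c+ [690.9  88.6  40. ]
c [541.3  95.6  40. ]
buf1 [682.9 -18.6  44.5]
buf2 [556.3 -20.5  44.5]
mould [ 6.18869e+02  3.11570e+01 -5.00000e-03] [ 1.4  1.6 -0.9 -0.3  0.8  3.6 -3.  -3.1  1.6 -1.8]
basehole [[618.46170156 -58.84226201  40.        ]]
casting pts in mould frame [-35.82267474 -34.34223917] [50.54379386 43.0957968 ] [8.90627595 3.87622011]
stand/pin
pin 134.24444444444444 177.45714285714286 [468.92723329 273.72908312  75.        ]
pin_stand 150.79334787350055 170.81406761177755 [468.80196616 272.75591145  30.        ]
```

```bash
sleep 1
```

```text
(no output)
```

View pics/c2.png

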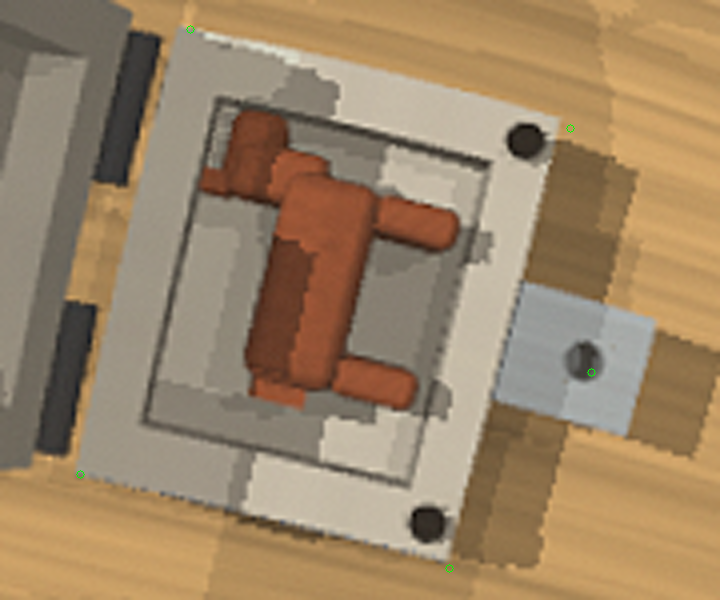

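The crop shows my corner marks are off by a few pixels. Better values are corners at (185,28), (558,117), (449,560), (80,475), hole (584,360), and trunk top corners (288,178), (373,188), (328,388), (247,370). I'm refitting with these.

```bash
cat > m3.py <<'E'
from h import *
from scipy.optimize import least_squares
s=np.load('w2.npy',allow_pickle=True).item()
f=lambda a:np.array(a,float)/4+[250-.375,30-.375]
mod=np.array([[0,-90,40],[75,-62.5,40],[-75,-62.5,40],[75,62.5,40],[-75,62.5,40]]);px=f([[584,360],[558,117],[449,560],[185,28],[80,475]])
def tf(q,P): c,k=np.cos(q[2]),np.sin(q[2]); return P@np.array([[c,k,0],[-k,c,0],[0,0,1]])+[q[0],q[1],0]
r=least_squares(lambda q:(proj(s,tf(q,mod))-px).ravel(),[620,20,-.1],x_scale=[10,10,.1]); print('mould',r.x.round(3),r.fun.round(1))
r4=least_squares(lambda q:(proj(s,tf(q,mod)+[0,0,q[3]])-px).ravel(),[620,20,-.1,0],x_scale=[10,10,.1,10]); print('free z',r4.x.round(3),r4.fun.round(1))
np.save('mould.npy',r.x); print('basehole',tf(r.x,mod[:1]))
T=np.array([at_z(s,*p,59) for p in f([[288,178],[373,188],[328,388],[247,370]])]); print(T.round(1),T.mean(0).round(1))
d=(T[0]+T[1]-T[2]-T[3]); print('cast yaw',np.arctan2(d[1],d[0]))
E
python3 m3.py
```

```text
mould [6.20143e+02 3.31580e+01 1.50000e-02] [ 0.9  0.3  0.9  0.2  0.   0.1 -1.5 -0.2 -0.4 -0.3]
free z [ 6.20175e+02  3.30260e+01  1.50000e-02 -3.08400e+00] [ 0.5  0.2  0.5  0.6 -0.1 -0.4 -1.1  0.3  0.1 -0.6]
basehole [[621.47949389 -56.83224071  40.        ]]
[[651.5  50.1  59. ]
 [654.8  24.6  59. ]
 [591.9  22.7  59. ]
 [591.2  47.9  59. ]] [622.3  36.3  59. ]
cast yaw 0.033430823139661114
```

```bash
cat >> h.py <<'E'
def st():
    o=robot.get_obs(); M=R.from_rotvec(o['eef_rot']).as_matrix()
    print('t',round(float(o['time_s']),2),'pos',np.round(o['ee_pos'],1),'yaw',round(float(np.arctan2(M[1,0],M[0,0])),3),'z',M[:,2].round(3),'F',np.round(o['force'],1),'w',round(float(o['width']),1),'ff',round(float(o['finger_force']),1)); return o,M
def need(x,y,z):
    "cm along tool axes to a target"
    o,M=st(); print('need cm',(M.T@(np.array([x,y,z])-o['ee_pos'])/10).round(2))
E
python3 - <<'E'
from h import *
s=np.load('w2.npy',allow_pickle=True).item()
q=np.load('mould.npy')
def tf(P): c,k=np.cos(q[2]),np.sin(q[2]); return P@np.array([[c,k,0],[-k,c,0],[0,0,1]])+[q[0],q[1],0]
def lidpt(x,d,n,th): return tf(np.array([x,72-d*np.cos(th)+n*np.sin(th),40+d*np.sin(th)+n*np.cos(th)]))
for th in np.arange(1.6,2.3,.1): print(round(th,2),proj(s,np.array([lidpt(0,162,0,th),lidpt(-20,181.5,0,th),lidpt(20,181.5,0,th),lidpt(-75,134.5,0,th)])).round(0).tolist())
need(632,32,110)
E
```

```text
1.6 [[233.0, 80.0], [218.0, 105.0], [230.0, 51.0], [228.0, 165.0]]
1.7 [[214.0, 77.0], [197.0, 101.0], [208.0, 48.0], [214.0, 162.0]]
1.8 [[198.0, 75.0], [179.0, 98.0], [189.0, 47.0], [202.0, 159.0]]
1.9 [[184.0, 73.0], [163.0, 95.0], [173.0, 46.0], [192.0, 155.0]]
2.0 [[173.0, 72.0], [151.0, 92.0], [160.0, 46.0], [183.0, 152.0]]
2.1 [[163.0, 71.0], [141.0, 90.0], [149.0, 46.0], [175.0, 149.0]]
2.2 [[156.0, 70.0], [134.0, 89.0], [142.0, 47.0], [169.0, 146.0]]
t 6.28 pos [540.9  22.6 279.2] yaw 0.248 z [-0.037  0.017 -0.999] F [ 0.9 -0.2 -0.1] w 87.2 ff 0.0
need cm [ 9.58  1.76 16.59]
```

```bash
python3 -m handwheel '[0,0,0,0.105,0,0,0,0.11,2.2,-0.2,1.2,0,2.4,-0.3,1.8,0,2.4,-0.3,2,0,2.2,-0.3,2,0,0,0,2,0,0,0,2,0,0,0,2,0,0,0,2,0,0,0,1,0,0,0,0,0,0,0,0,0]' 52 20
python3 -c "
from h import *
need(622,36,37)"
```

```text
time_s: 7.37
ee_pos: [627.1, 39.7, 116.1]
eef_rot: [-3.123, -0.052, 0.057]
force: [1.5, -0.4, 1.2]
width: 45.3
finger_force: 0.0
t 7.37 pos [627.1  39.7 116.1] yaw 0.034 z [-0.037  0.018 -0.999] F [ 1.5 -0.4  1.2] w 45.3 ff 0.0
need cm [-0.23  0.5   7.92]
```

Run:
```python
from h import *
s=snap('wrist'); np.save('w3.npy',s,allow_pickle=True)
print(proj(s,np.array([[621.5,-56.8,40],[622,36,59],[545,-30.5,40],[622,21,59],[622,51,59]])).round(1))
im=cv2.resize(s['pixels'][110:290,120:500,::-1],None,fx=2.1,fy=2.1,interpolation=cv2.INTER_CUBIC); cv2.imwrite('pics/w3.png',im)
```

```text
[[434.1 210.5]
 [324.1 214.3]
 [393.2 287.9]
 [344.1 215. ]
 [304.1 213.5]]
```

View pics/w3.png

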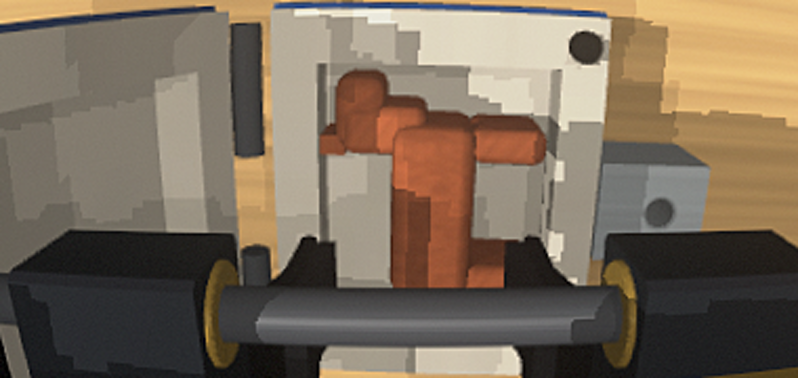

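The hole shows at full-frame (433.8,211.0) against a predicted (434.1,210.5). The trunk spans columns 307–345 (predicted 304–344), so its y is about 35. This agrees with the first view, so I'm descending to grasp.

```bash
python3 -m handwheel '[-0.1,0.3,0.5,0,-0.1,0.3,1.2,0,0,0,1.2,0,0,0,1.2,0,0,0,1.2,0,0,0,1,0,0,0,1,0,0,0,0.6,0,0,0,0,0,0,0,0,0]' 52 20
python3 -c "
from h import *
need(622,35,37)"
```

```text
time_s: 8.25
ee_pos: [622.3, 35.1, 36.5]
eef_rot: [-3.122, -0.052, 0.058]
force: [-0.4, -0.2, 0.0]
width: 45.3
finger_force: 0.0
t 8.25 pos [622.3  35.1  36.5] yaw 0.034 z [-0.037  0.018 -0.999] F [-0.4 -0.2  0. ] w 45.3 ff 0.0
need cm [-0.03  0.   -0.05]
```

```bash
python3 -m handwheel '[0,0,0,0,0,0,0,0,0,0,0,0,0,0,0,0,0,0,0,0,0,0,0,0,0,0,0,0]' 15 20
python3 -m handwheel '[0,0,-0.3,0,0,0,-0.6,0,0,0,-1,0,0,0,-1.5,0,0,0,-2,0,0,0,-2,0,0,0,-2,0,0,0,-2,0,0,0,-2,0,0,0,0,0]'
python3 -c "
from h import *
need(453,-311,100)"
```

```text
time_s: 8.83
ee_pos: [622.7, 35.1, 37.5]
eef_rot: [-3.122, -0.052, 0.056]
force: [-0.0, -0.3, 5.1]
width: 30.3
finger_force: 19.9
time_s: 9.67
ee_pos: [630.1, 32.8, 175.9]
eef_rot: [-3.122, -0.051, 0.043]
force: [1.1, -0.5, 0.8]
width: 29.7
finger_force: 19.9
t 9.67 pos [630.1  32.8 175.9] yaw 0.033 z [-0.028  0.018 -0.999] F [ 1.1 -0.5  0.8] w 29.7 ff 19.9
need cm [-18.62  33.93   7.45]
```

```bash
python3 -m handwheel '[-0.6,1.2,0,0,-1.2,2.2,0,0,-1.3,2.4,0,0,-1.3,2.4,0,0,-1.3,2.4,0,0,-1.3,2.4,0,0,-1.3,2.4,0,0,-1.3,2.4,0,0,-1.3,2.4,0.2,0,-1.3,2.4,0.5,0,-1.3,2.4,0.8,0,-1.3,2.4,1,0,-1.3,2.4,1,0,-1.2,2.2,1,0,-0.7,1,1,0,-0.4,0.6,1,0,0,0,0.7,0,0,0,0,0,0,0,0,0]'
python3 - <<'E'
from h import *
need(453,-311,38)
s=snap('wrist','w4.png')
for t in('drying_board','casting'):
    L=robot.outline_of('wrist',t); print(t,[(round(float(d['confidence']),2),d['rect']) for d in L])
print(proj(s,[[453,-311,16]]))
E
```

```text
time_s: 11.25
ee_pos: [452.6, -306.1, 98.7]
eef_rot: [-3.121, -0.056, 0.058]
force: [-0.7, -0.8, -1.5]
width: 29.5
finger_force: 19.9
t 11.25 pos [ 452.6 -306.1   98.7] yaw 0.036 z [-0.037  0.019 -0.999] F [-0.7 -0.8 -1.5] w 29.5 ff 19.9
need cm [0.25 0.61 6.05]
drying_board [(0.76, [201.4, 86.3, 438.1, 279.9])]
casting [(0.75, [244.3, 149.0, 397.8, 301.6])]
[[326.22124189 197.37609307]]
```

View pics/w4.png

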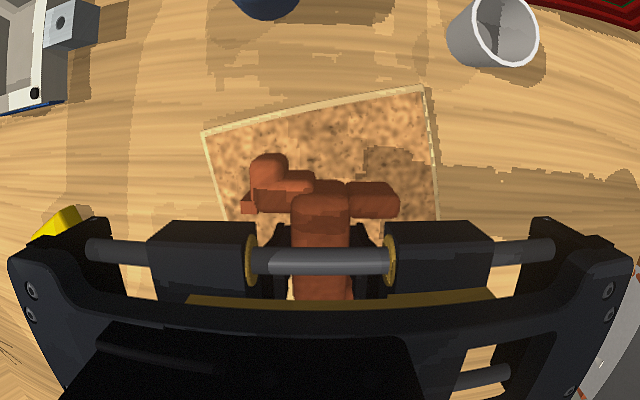

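The casting is held over the board; the board's far corners are at (202,132) and (424,85) and its centre projects to about (326,197). I'm lowering it.

```bash
python3 -m handwheel '[0.2,0.3,0.5,0,0.2,0.3,1,0,0,0,1.2,0,0,0,1.2,0,0,0,0.9,0,0,0,0.5,0,0,0,0.3,0,0,0,0.2,0,0,0,0,0,0,0,0,0]'
python3 -m handwheel '[0,0,0.1,0,0,0,0.1,0,0,0,0.1,0,0,0,0.1,0,0,0,0,0]'
```

```text
time_s: 12.23
ee_pos: [454.2, -313.1, 41.3]
eef_rot: [-3.123, -0.052, 0.056]
force: [-0.4, -0.0, -1.3]
width: 29.8
finger_force: 19.9
time_s: 12.65
ee_pos: [453.6, -312.8, 36.9]
eef_rot: [-3.122, -0.052, 0.058]
force: [-0.3, -0.9, -0.8]
width: 30.0
finger_force: 19.9
```

```bash
python3 -m handwheel '[0,0,0.1,0,0,0,0.1,0,0,0,0.1,0,0,0,0,0,0,0,0,0]'
```

```text
time_s: 13.07
ee_pos: [453.6, -312.8, 34.5]
eef_rot: [-3.123, -0.052, 0.057]
force: [-1.3, 0.2, 5.1]
width: 29.9
finger_force: 19.9
```

```bash
python3 -m handwheel '[0,0,0,0,0,0,0,0,0,0,0,0,0,0,0,0,0,0,0,0,0,0,0,0]' 55
python3 -m handwheel '[0,0,-0.3,0,0,0,-0.8,0,0,0,-1.5,0,0,0,-2,0,0,0,-3,0,0,0,-3,0,0,0,-3,0,0,0,-3,0,0,0,-3,0,0,0,-1,0,0,0,0,0]'
python3 - <<'E'
from h import *
st()
S={n:snap(n) for n in('scene','side')}
C={n:robot.outline_of(n,'casting') for n in S}
c=lambda m:np.nonzero(m)[1].mean().round(1)
for n in S: print(n,[(round(float(d['confidence']),2),d['rect']) for d in C[n]],proj(S[n],[[453,-313,36]]).round(0))
im=np.hstack([cv2.resize(S['scene']['pixels'][130:230,180:300,::-1],(396,330)),cv2.resize(S['side']['pixels'][120:240,350:494,::-1],(396,330))]); cv2.imwrite('pics/p5.png',im)
E
```

```text
time_s: 13.57
ee_pos: [453.6, -312.8, 33.9]
eef_rot: [-3.122, -0.052, 0.057]
force: [-0.7, -0.5, -0.1]
width: 47.6
finger_force: 0.0
time_s: 14.48
ee_pos: [462.9, -317.3, 243.5]
eef_rot: [-3.127, -0.052, 0.048]
force: [-0.1, -0.9, -0.6]
width: 48.0
finger_force: 0.0
t 14.48 pos [ 462.9 -317.3  243.5] yaw 0.033 z [-0.031  0.014 -0.999] F [-0.1 -0.9 -0.6] w 48.0 ff 0.0
scene [(0.89, [215.1, 157.5, 250.2, 188.5]), (0.37, [255.8, 242.2, 314.0, 306.5]), (0.28, [306.0, 173.4, 445.5, 271.3])] [[235. 169.]]
side [(0.75, [398.8, 161.6, 439.5, 188.5])] [[422. 178.]]
```

View pics/p5.png

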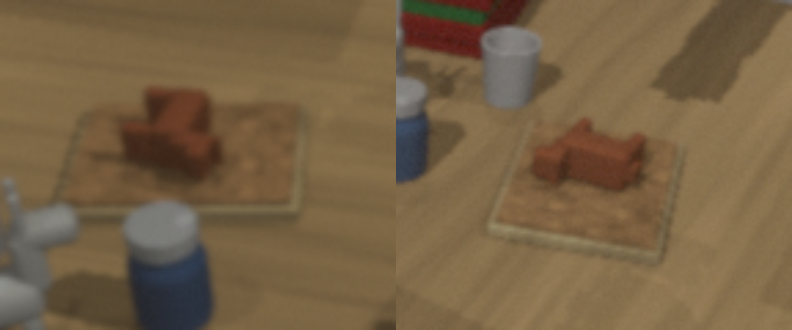

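The casting lies flat on the cork, roughly centred in both views and away from the edges. Next I'm going behind the lid with the fingers closed.

```bash
python3 -m handwheel '[0.5,-1.5,-0.1,0,1,-3,-0.1,0,1,-3,-0.1,0,1,-3,0,0,1,-3,0,0,1,-3,0,0,1,-3,0,0,1,-3,0,0,1,-3,0,0,1,-3,0,0,1,-3,0,0,1,-3,0,0,1,-3,0,0,1,-3,0,0,1,-3,0,0,1,-3,0,0,1,-3,0,0,1,-3,0,0,0,-1.2,0,0,0,0,0,0]' 0 20
python3 -c "
from h import *
need(620,233,163)"
```

```text
time_s: 16.35
ee_pos: [616.6, 230.5, 244.1]
eef_rot: [-3.121, -0.062, 0.064]
force: [-0.6, 0.0, 0.2]
width: 1.0
finger_force: 0.0
t 16.35 pos [616.6 230.5 244.1] yaw 0.04 z [-0.042  0.019 -0.999] F [-0.6  0.   0.2] w 1.0 ff 0.0
need cm [ 0.68 -0.07  8.09]
```

```bash
python3 -m handwheel '[0.3,0,0.6,0,0.4,0,1.5,0,0,0,1.8,0,0,0,1.8,0,0,0,1.4,0,0,0,0.8,0,0,0,0.2,0,0,0,0,0]' 0
python3 -m handwheel '[0,0.6,0,0,0,1,0,0,0,1,0,0,0,1,0,0,0,1,0,0,0,1,0,0,0,1,0,0,0,1,0,0,0,0.4,0,0]'
python3 -c "
from h import *
need(620,103,167)"
```

```text
time_s: 17.02
ee_pos: [622.5, 225.9, 164.6]
eef_rot: [-3.124, -0.049, 0.059]
force: [-0.2, 0.5, -0.8]
width: 0.4
finger_force: 0.0
time_s: 17.77
ee_pos: [626.0, 146.5, 165.0]
eef_rot: [-3.122, -0.049, 0.053]
force: [0.9, 4.0, 2.4]
width: 0.6
finger_force: 1.9
t 17.77 pos [626.  146.5 165. ] yaw 0.032 z [-0.035  0.019 -0.999] F [0.9 4.  2.4] w 0.6 ff 1.9
need cm [-0.75  4.33 -0.26]
```

```bash
python3 -m handwheel '[-0.2,1.1,-0.1,0,-0.2,1.1,-0.1,0,-0.2,1.1,0,0,-0.2,1.1,0,0,-0.1,1,0.3,0,0,1,0.3,0,0,1,0.3,0,0,1,0.3,0,0,1,0.4,0]'
python3 -m handwheel '[0,0.8,0.7,0,0,0.8,0.7,0,0,0.7,0.7,0,0,0.7,0.7,0,0,0.7,0.7,0]'
python3 -c "
from h import *
need(620,-1,83)"
```

```text
time_s: 18.52
ee_pos: [617.9, 52.7, 147.3]
eef_rot: [-3.123, -0.052, 0.06]
force: [-0.3, 2.6, 0.4]
width: 0.6
finger_force: 1.0
time_s: 18.93
ee_pos: [618.6, 16.7, 111.7]
eef_rot: [-3.122, -0.052, 0.058]
force: [0.2, 1.6, 0.3]
width: 0.4
finger_force: 0.7
t 18.93 pos [618.6  16.7 111.7] yaw 0.033 z [-0.037  0.018 -0.999] F [0.2 1.6 0.3] w 0.4 ff 0.7
need cm [0.19 1.83 2.83]
```

```bash
python3 -m handwheel '[0,0.5,0.7,0,0,0.5,0.7,0,0.1,0.4,0.7,0,0.1,0.4,0.7,0,0,0.2,0.4,0,0,0.1,0.3,0,0,0,0.2,0,0,0,0,0]'
python3 -c "
from h import *
need(620,-4,70)"
```

```text
time_s: 19.6
ee_pos: [619.8, -3.1, 74.9]
eef_rot: [-3.123, -0.052, 0.058]
force: [0.6, 0.8, 0.5]
width: 0.5
finger_force: 0.0
t 19.6 pos [619.8  -3.1  74.9] yaw 0.033 z [-0.037  0.017 -0.999] F [0.6 0.8 0.5] w 0.5 ff 0.0
need cm [0.03 0.1  0.49]
```

```bash
python3 -m handwheel '[0,0,0.1,0,0,0,0.1,0,0,0,0.1,0,0,0,0,0]'
```

```text
time_s: 19.93
ee_pos: [620.2, -3.0, 73.1]
eef_rot: [-3.123, -0.052, 0.056]
force: [-0.9, -0.8, 3.6]
width: 0.7
finger_force: 2.1
```

```bash
python3 -m handwheel '[0,0,0.1,0,0,0,0.1,0,0,0,0,0]'
python3 -m handwheel '[0,0,-1,0,0,0,-2,0,0,0,-3,0,0,0,-3,0,0,0,-3,0,0,0,-3,0,0,0,-1,0,0,0,0,0]'
python3 -c "
from h import *
need(462,274,180)"
```

```text
time_s: 20.18
ee_pos: [620.2, -3.4, 71.9]
eef_rot: [-3.124, -0.051, 0.056]
force: [-3.3, -2.3, 8.4]
width: 0.2
finger_force: 4.4
time_s: 20.85
ee_pos: [627.6, -5.0, 233.7]
eef_rot: [-3.122, -0.052, 0.046]
force: [-0.1, 0.5, 0.1]
width: 0.4
finger_force: 0.0
t 20.85 pos [627.6  -5.  233.7] yaw 0.034 z [-0.03   0.018 -0.999] F [-0.1  0.5  0.1] w 0.4 ff 0.0
need cm [-15.45 -28.33   6.36]
```

```bash
python3 - <<'E'
from h import *
s=snap('wrist'); np.save('w6.npy',s,allow_pickle=True)
E
python3 -m handwheel '[-0.7,-0.9,0,0,-1.5,-1.8,0.2,0,-1.5,-1.8,0.2,0,-1.5,-1.8,0.2,0,-1.5,-1.8,0.2,0,-1.5,-1.8,0.2,0,-1.5,-1.8,0.2,0,-1.5,-1.8,0.2,0,-1.5,-1.8,0.2,0,-1.5,-1.8,0.2,0,-1.5,-1.8,0.2,0,-1.5,-1.8,0.2,0,-1.5,-1.8,0.2,0,-1.5,-1.8,0.2,0,-1.5,-1.8,0.2,0,-1.5,-1.8,0.2,0,-0.7,-0.9,0,0,0,0,0,0,0,0,0,0]' 50 20
python3 - <<'E'
from h import *
s=snap('wrist'); np.save('w7.npy',s,allow_pickle=True); st()
for t in('pin','pin_stand'):
    for d in robot.outline_of('wrist',t)[:2]: print(t,d['confidence'],d['rect'])
a=np.load('w6.npy',allow_pickle=True).item()
print('lidhole pred px',proj(a,[[621.5,-57,59]]),'pin pred',proj(s,[[468,273,91],[468,273,55]]))
u,v=map(int,proj(a,[[621.5,-57,59]])[0]); x,y=map(int,proj(s,[[468,273,70]])[0]); print(u,v,x,y)
cr=lambda i,u,v:cv2.resize(i['pixels'][v-50:v+50,u-65:u+65,::-1],(390,300),interpolation=cv2.INTER_CUBIC)
cv2.imwrite('pics/p7.png',np.hstack([cr(a,u,v),cr(s,x,y)]))
E
```

```text
time_s: 22.48
ee_pos: [376.0, 274.1, 213.4]
eef_rot: [-3.124, -0.053, 0.059]
force: [0.9, -0.5, 0.6]
width: 43.5
finger_force: 0.0
t 22.53 pos [376.8 273.6 213.6] yaw 0.032 z [-0.038  0.016 -0.999] F [-0.2  0.2 -0.3] w 43.5 ff 0.0
pin 0.79 [306.7, 81.5, 332.9, 103.7]
pin 0.34 [468.9, 0.1, 589.9, 66.7]
pin_stand 0.76 [291.8, 61.9, 351.2, 117.4]
pin_stand 0.26 [487.2, 143.4, 553.5, 206.4]
lidhole pred px [[367.81249151 181.7444003 ]] pin pred [[325.56901046  86.44476612]
 [325.58036845  88.60534962]]
367 181 325 87
```

View pics/p7.png

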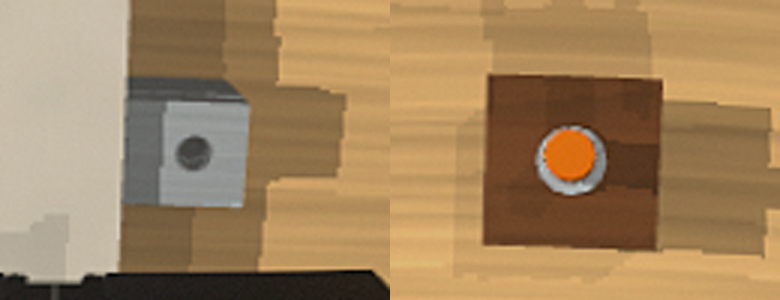

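The left crop shows the lid shut, with its hole at about (366.2,181.8) in w6. The right crop shows the knob top centre at about (320.2,88.5) and the collar centre at about (320.5,90.2) in w7.

```bash
python3 - <<'E'
from h import *
w={k:np.load(f'w{k}.npy',allow_pickle=True).item() for k in(2,3,6,7)}
print('basehole',at_z(w[2],395.6,119.6,40),at_z(w[3],433.6,210.8,40),tri((w[2],395.6,119.6),(w[3],433.6,210.8)))
print('lidhole',at_z(w[6],366.2,181.8,59))
print('knob',at_z(w[7],320.1,88.4,91),'collar',at_z(w[7],320.5,90.0,55))
# knob in w2: colour blob
def orange(s,u,v,r=14):
    u,v=int(u),int(v); c=s['pixels'][v-r:v+r,u-r:u+r].astype(int); m=(c[...,0]>150)&(c[...,0]-c[...,1]>70)&(c[...,2]<90)
    y,x=np.nonzero(m); return x.mean()+u-r,y.mean()+v-r,m.sum(),x.min()+u-r
p7=orange(w[7],320,88); p2=orange(w[2],126,182); print(p7,p2,tri((w[7],p7[0],p7[1]),(w[2],p2[0],p2[1])))
print(at_z(w[7],p7[0],p7[1],89))
E
python3 -c "
from h import *
need(467,276,120)"
```

```text
basehole [621.5075936  -55.49191233  40.        ] [621.25387236 -56.367172    40.        ] (array([621.62549265, -55.47525298,  41.4540917 ]), [np.float64(0.3291560046775203), np.float64(0.32915600467755224)])
lidhole [621.3564702  -55.17639861  59.        ]
knob [466.03316268 277.83819013  91.        ] collar [466.37573407 278.0831803   55.        ]
(np.float64(319.5475113122172), np.float64(88.2579185520362), np.int64(221), np.int64(311)) (np.float64(124.78378378378378), np.float64(181.67567567567568), np.int64(74), np.int64(121)) (array([466.07015476, 278.30623908,  92.25124806]), [np.float64(0.008778807283086295), np.float64(0.008778807283058552)])
[466.25752495 278.38083993  89.        ]
t 22.63 pos [377.4 273.4 213.9] yaw 0.031 z [-0.037  0.017 -0.999] F [ 1.3 -0.9 -0.4] w 43.3 ff 0.0
need cm [9.31 0.18 9.05]
```

```bash
python3 -m handwheel '[0,0,0,0.115,0,0,0,0.115,0,0,0,0.115,0,0,0,0.115,0,0,0,0,0,0,0,0]' 50 30
python3 -c "
from h import *
need(466.2,278.1,120);need(466.2,278.1,70)"
```

```text
time_s: 23.13
ee_pos: [376.4, 274.0, 211.8]
eef_rot: [-3.09, 0.541, 0.064]
force: [0.5, 0.3, 0.3]
width: 43.5
finger_force: 0.0
t 23.13 pos [376.4 274.  211.8] yaw -0.347 z [-0.04   0.011 -0.999] F [0.5 0.3 0.3] w 43.5 ff 0.0
need cm [ 8.68 -3.47  8.82]
t 23.13 pos [376.4 274.  211.8] yaw -0.347 z [-0.04   0.011 -0.999] F [0.5 0.3 0.3] w 43.5 ff 0.0
need cm [ 8.88 -3.49 13.81]
```

```bash
python3 -m handwheel '[1,-0.4,0.6,0,1.6,-0.6,1.4,0,1.8,-0.7,1.6,0,1.8,-0.7,1.6,0,1.6,-0.6,1.6,0,0.9,-0.4,1.4,0,0.1,0,0.6,0,0,0,0,0,0,0,0,0]' 50 30
python3 -c "
from h import *
need(466.2,278.1,70)
s=snap('wrist'); np.save('w8.npy',s,allow_pickle=True); print(proj(s,[[466.2,278.1,91]]))
c=s['pixels'].astype(int); m=(c[...,0]>150)&(c[...,0]-c[...,1]>70)&(c[...,2]<90); y,x=np.nonzero(m[150:260,250:400]); print(x.mean()+250,x.min()+250,x.max()+250,y.min()+150,y.max()+150,len(x))"
```

```text
time_s: 23.88
ee_pos: [466.7, 276.7, 120.0]
eef_rot: [-3.089, 0.543, 0.067]
force: [-0.2, 1.1, 1.0]
width: 43.4
finger_force: 0.0
t 23.88 pos [466.7 276.7 120. ] yaw -0.348 z [-0.041  0.012 -0.999] F [-0.2  1.1  1. ] w 43.4 ff 0.0
need cm [ 0.12 -0.13  5.  ]
[[315.94625488 223.28518207]]
315.3863636363636 304 327 213 234 396
```

```bash
python3 -m handwheel '[0.1,-0.1,0.8,0,0,0,1.2,0,0,0,1.2,0,0,0,1,0,0,0,0.6,0,0,0,0.2,0,0,0,0,0,0,0,0,0]' 50 30
python3 -m handwheel '[0,0,0,0,0,0,0,0,0,0,0,0,0,0,0,0,0,0,0,0,0,0,0,0,0,0,0,0,0,0,0,0]' 5 40
python3 -c "
from h import *
st()"
```

```text
time_s: 24.6
ee_pos: [466.6, 278.5, 70.6]
eef_rot: [-3.089, 0.542, 0.064]
force: [0.3, 0.4, 0.4]
width: 43.6
finger_force: 0.0
time_s: 25.27
ee_pos: [466.4, 278.2, 70.3]
eef_rot: [-3.089, 0.543, 0.065]
force: [0.3, -0.3, -0.3]
width: 14.9
finger_force: 40.0
t 25.27 pos [466.4 278.2  70.3] yaw -0.348 z [-0.04   0.012 -0.999] F [ 0.3 -0.3 -0.3] w 14.9 ff 40.0
```

```bash
python3 -c "
from h import *
need(466.4,278.2,170.3)"
```

```text
t 25.27 pos [466.4 278.2  70.3] yaw -0.348 z [-0.04   0.012 -0.999] F [ 0.3 -0.3 -0.3] w 14.9 ff 40.0
need cm [-0.42  0.03 -9.99]
```

```bash
python3 -m handwheel '[-0.01,0,-0.3,0,-0.03,0,-0.7,0,-0.04,0,-1,0,-0.05,0,-1.2,0,-0.06,0,-1.4,0,-0.06,0,-1.5,0,-0.06,0,-1.5,0,-0.06,0,-1.4,0,-0.06,0,-1.4,0,-0.02,0,-0.6,0,0,0,0,0]'
python3 -c "
from h import *
need(621.6,-55.7,140)
s=snap('wrist'); np.save('w9.npy',s,allow_pickle=True)"
```

```text
time_s: 26.18
ee_pos: [467.4, 279.0, 182.8]
eef_rot: [-3.087, 0.542, 0.06]
force: [-0.3, 0.1, -1.5]
width: 14.6
finger_force: 40.0
t 26.18 pos [467.4 279.  182.8] yaw -0.348 z [-0.036  0.013 -0.999] F [-0.3  0.1 -1.5] w 14.6 ff 40.0
need cm [26.04 26.21  3.26]
```

```bash
python3 -m handwheel '[0.6,0.6,0,0,1.2,1.2,0,0,1.5,1.5,0,0,1.6,1.6,0,0,1.6,1.6,0,0,1.6,1.6,0,0,1.6,1.6,0,0,1.6,1.6,0,0,1.6,1.6,0,0,1.6,1.6,0,0,1.6,1.6,0,0,1.6,1.6,0,0,1.6,1.6,0.2,0,1.6,1.6,0.4,0,1.5,1.5,0.4,0,1.2,1.2,0.6,0,0.9,0.9,0.6,0,0.4,0.5,0.4,0,0,0,0,0,0,0,0,0]'
python3 - <<'E'
from h import *
s=snap('wrist'); np.save('w10.npy',s,allow_pickle=True)
need(621.6,-55.7,140)
z=snap('scene'); y=snap('side')
np.save('e.npy',[z,y],allow_pickle=True)
a=[]
for q,P in((s,[621.4,-55.8,80]),(z,[621.4,-55.8,80]),(y,[621.4,-55.8,80])):
    u,v=map(int,proj(q,[P])[0]); print(u,v,proj(q,[[621.4,-55.8,57]]))
    r=45 if q is s else 26
    a.append(cv2.resize(q['pixels'][v-r:v+r,u-r:u+r,::-1],(260,260),interpolation=cv2.INTER_CUBIC))
cv2.imwrite('pics/p10.png',np.hstack(a))
E
```

```text
time_s: 27.9
ee_pos: [613.6, -40.5, 144.1]
eef_rot: [-3.089, 0.542, 0.068]
force: [0.3, 0.5, -1.0]
width: 14.9
finger_force: 40.0
t 27.95 pos [613.8 -39.8 144.6] yaw -0.346 z [-0.041  0.012 -0.999] F [-0.2 -0.2 -0.8] w 15.3 ff 40.0
need cm [1.29 1.23 0.41]
333 188 [[332.18869189 181.34350222]]
317 211 [[316.83503018 218.86474866]]
307 192 [[307.95850093 201.25427296]]
```

View pics/p10.png

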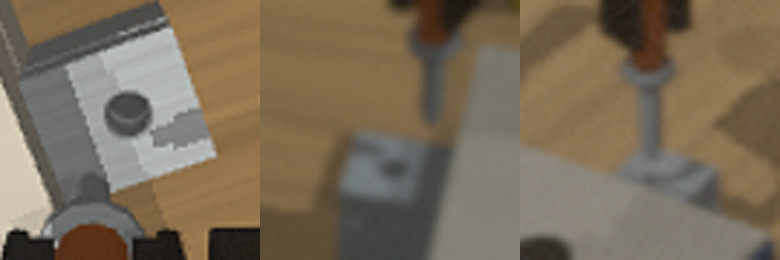

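This is my 10th and last picture. The pin hangs upright above the lug; the hole is at about (332.6,182.1) in the wrist view (predicted (332.2,181.3)) and the foot tip at about (319.8,203). I'm working out the final alignment numerically.

Run:
```python
from h import *
s=np.load('w10.npy',allow_pickle=True).item()
print('hole',at_z(s,332.5,181.9,59),'foot front',at_z(s,319.6,203,80))
print('foot pred px',proj(s,[[613.6,-40,80],[613.6,-40,124]]))
g=s['pixels'][165:200,315:350].mean(2).astype(np.uint8); m=g<95
n,l,st_,c=cv2.connectedComponentsWithStats(m.astype(np.uint8)); print([(st_[i].tolist(),c[i].round(1).tolist()) for i in range(1,n) if st_[i][4]>15])
need(621.4,-55.7,140)
```

```text
hole [621.38090625 -55.97822454  59.        ] foot front [614.44461442 -42.23307723  80.        ]
foot pred px [[317.22757137 204.9287818 ]
 [316.79074062 227.3239173 ]]
[([10, 10, 15, 15, 162], [17.0, 16.9])]
t 28.05 pos [614.1 -39.5 145.1] yaw -0.345 z [-0.04   0.012 -0.999] F [ 0.8 -0.5 -0.6] w 15.0 ff 40.0
need cm [1.25 1.28 0.46]
```

Run:
```python
from h import *
s=snap('wrist'); np.save('w11.npy',s,allow_pickle=True); o,M=st()
print(proj(s,[o['ee_pos'],o['ee_pos']-[0,0,64.3]]).round(1))
g=s['pixels'].mean(2).astype(int)
for r in range(196,224): print(r,*['%3d'%x for x in g[r,304:338]])
```

```text
t 28.1 pos [614.2 -39.6 145.2] yaw -0.346 z [-0.039  0.012 -0.999] F [ 0.1  1.  -0.4] w 15.1 ff 40.0
[[317.7 240.6]
 [318.2 204.7]]
196  86  93 113 109 109 106 106 107 107 110 108 108 108 109 109 111 108 109 106 115 166 162 161 159 160 158 160 157 158 156 155 154 161 172
197  86  90 105 109 110 107 108 107 108 108 109 109 110 110 111 110 112 111 109 116 171 162 160 160 158 159 156 156 154 157 154 155 154 176
198  87  87  93 110 109 108 108 110 110 110 109 110 112 112 110 110 110 109 108 113 151 160 159 156 155 156 154 155 157 155 156 158 154 175
199  84  82  83 111 109 109 110 110 111 112 111 113 110 110 112 111 109 109 108 104  95 151 157 155 156 155 158 158 159 160 159 160 157 174
200  86  84  80  95 110 112 111 111 112 111 110 111 109 109 109 109 110 108 105 104  98 154 159 156 160 158 160 161 163 161 158 157 157 152
201  81  87  87  97 110 113 110 109 110 109 109 107 108 111 109 108 107 106 106 108 100 159 162 160 159 160 157 161 158 158 156 155 155 152
202  76  86  86  83 111 110 110 109 110 109 108 108 105 100  98  93  93 105 110 108 105 125 153 162 160 157 158 156 155 157 154 
[... 2251 characters left out ...]

219 107  91 101 110 112 112 110 110 110 112 113 114 112 115 116 101  98 103 108 117 113 113 113 112 109 111 110 111 109  97  84  83  99 100
220 121 133 107 110 109 111 108 111 112 114 103  97  95  96  97  80  79  80  90  99 102 112 113 113 111 108 111 109 109 107  94  76  91 101
221 150 162 105 108 109 109 111 111 106 108  86  62  53  50  50  53  53  52  56  62  69 103 105 107 109 108 106 106 106 104 101  86  78  89
222 166 153 101 106 111 112 114 105  75  67  55  54  57  58  56  57  55  58  58  55  55  50  58  77  99 108 103 104 104 104 104 101  66  73
223 180 151 106 111 114 108  91  71  53  53  53  56  59  58  56  59  55  55  56  56  55  58  52  48  74 108 106 107  97  93  96  99  84  73
```

```bash
python3 -m handwheel '[0.4,0.4,0,0,0.5,0.5,0,0,0.32,0.39,0,0,0,0,0,0,0,0,0,0,0,0,0,0]'
python3 - <<'E'
from h import *
need(621.3,-55.9,120)
E
```

```text
time_s: 28.6
ee_pos: [621.2, -57.4, 144.2]
eef_rot: [-3.089, 0.543, 0.065]
force: [0.2, 0.0, -1.0]
width: 14.7
finger_force: 40.0
t 28.6 pos [621.2 -57.4 144.2] yaw -0.348 z [-0.04   0.012 -0.999] F [ 0.2  0.  -1. ] w 14.7 ff 40.0
need cm [ 0.06 -0.15  2.42]
```

```bash
python3 -m handwheel '[0.03,0,0.4,0,0.04,0,0.8,0,0,0,0,0,0,0,0,0]'
python3 - <<'E'
from h import *
P=[]
for i in range(6): robot.snapshot('side'); P.append(robot.get_obs()['ee_pos'])
print(np.round(P,1).tolist(),np.mean(P,0))
need(621.3,-55.9,110)
E
```

```text
time_s: 28.93
ee_pos: [620.8, -57.3, 131.2]
eef_rot: [-3.09, 0.542, 0.068]
force: [-0.2, -0.4, -0.7]
width: 14.7
finger_force: 40.0
[[621.1, -57.3, 131.7], [621.4, -57.4, 132.0], [621.5, -57.4, 132.3], [621.6, -57.4, 132.4], [621.6, -57.5, 132.5], [621.6, -57.5, 132.4]] [621.48723244 -57.41426793 132.22682841]
t 29.23 pos [621.6 -57.5 132.4] yaw -0.348 z [-0.04   0.011 -0.999] F [ 0.1 -0.2 -0.6] w 14.9 ff 40.0
need cm [ 0.01 -0.14  2.25]
```

```bash
python3 -m handwheel '[0,-0.15,0.2,0,0.02,0,0.5,0,0.02,0,0.5,0,0.02,0,0.4,0,0,0,0,0,0,0,0,0]'
python3 - <<'E'
from h import *
for i in range(4): robot.snapshot('side')
need(621.3,-55.9,100)
E
```

```text
time_s: 29.73
ee_pos: [621.6, -56.2, 115.6]
eef_rot: [-3.089, 0.543, 0.067]
force: [0.1, 0.3, -0.5]
width: 14.6
finger_force: 40.0
t 29.93 pos [622.1 -56.1 116.5] yaw -0.348 z [-0.04   0.011 -0.999] F [ 0.4 -0.5 -1. ] w 14.9 ff 40.0
need cm [-0.01  0.    1.65]
```

```bash
python3 -m handwheel '[0,0,0.4,0,0.01,0,0.4,0,0.01,0,0.4,0,0.02,0,0.4,0,0,0,0,0]'
python3 -m handwheel '[0.02,0,0.4,0,0.02,0,0.4,0,0.02,0,0.4,0,0.02,0,0.3,0,0,0,0,0]'
python3 -c "
from h import *
for i in range(3): robot.snapshot('side')
need(621.3,-55.9,78)"
```

```text
time_s: 30.35
ee_pos: [620.8, -56.0, 99.0]
eef_rot: [-3.09, 0.542, 0.068]
force: [0.5, -1.0, -1.0]
width: 15.0
finger_force: 40.0
time_s: 30.77
ee_pos: [621.2, -56.2, 84.3]
eef_rot: [-3.09, 0.542, 0.067]
force: [0.2, -0.8, -0.7]
width: 15.0
finger_force: 40.0
t 30.92 pos [621.9 -56.2  85.3] yaw -0.348 z [-0.04   0.011 -0.999] F [-0.4 -0.2 -0.7] w 14.7 ff 40.0
need cm [-0.04 -0.01  0.73]
```

```bash
python3 -m handwheel '[0.01,0,0.3,0,0.01,0,0.3,0,0.01,0,0.2,0,0,0,0,0]' - 60
python3 -m handwheel '[0.01,0,0.1,0,0.01,0,0.1,0,0,0,0.1,0,0,0,0,0,0,0,0,0]'
```

```text
time_s: 31.25
ee_pos: [621.9, -56.3, 77.2]
eef_rot: [-3.089, 0.543, 0.064]
force: [-0.4, -0.2, 1.8]
width: 14.5
finger_force: 60.0
time_s: 31.67
ee_pos: [622.0, -56.4, 75.3]
eef_rot: [-3.09, 0.543, 0.064]
force: [-1.6, -0.9, 6.3]
width: 14.4
finger_force: 60.0
```

```bash
python3 -m handwheel '[0,0,0.1,0,0,0,0.1,0,0,0,0.1,0,0,0,0,0,0,0,0,0]'
python3 -m handwheel '[0,0,0.1,0,0,0,0.1,0,0,0,0,0,0,0,0,0]'
```

```text
time_s: 32.08
ee_pos: [622.2, -56.5, 74.1]
eef_rot: [-3.09, 0.543, 0.063]
force: [-4.2, -0.6, 17.0]
width: 14.4
finger_force: 60.0
time_s: 32.42
ee_pos: [622.3, -56.5, 73.9]
eef_rot: [-3.09, 0.543, 0.062]
force: [-8.1, -0.8, 24.9]
width: 14.8
finger_force: 60.0
```

```bash
python3 -m handwheel '[-0.08,0,0.05,0,-0.03,0,0.05,0,0,0,0,0,0,0,0,0,0,0,0,0]'
python3 - <<'E'
from h import *
o,M=st()
for n in('scene','side'):
    s=snap(n); st()
    for t in('casting','pin','lid'):
        print(n,t,[(round(float(d['confidence']),2),d['rect']) for d in robot.outline_of(n,t)][:1])
    print(proj(s,[[621.4,-56,59],[621.4,-56,95]]).round(0).tolist())
w=snap('wrist'); st()
E
```

```text
time_s: 32.83
ee_pos: [622.3, -56.5, 73.9]
eef_rot: [-3.09, 0.543, 0.058]
force: [-7.9, -0.8, 28.4]
width: 14.3
finger_force: 60.0
t 32.83 pos [622.3 -56.5  73.9] yaw -0.348 z [-0.036  0.01  -0.999] F [-7.9 -0.8 28.4] w 14.3 ff 60.0
t 32.88 pos [622.3 -56.5  73.9] yaw -0.348 z [-0.036  0.01  -0.999] F [-7.9 -0.5 29.2] w 14.6 ff 60.0
scene casting [(0.75, [214.5, 153.3, 251.2, 182.6])]
scene pin [(0.52, [311.4, 202.1, 320.7, 226.1])]
scene lid [(0.94, [307.0, 194.8, 393.4, 258.5])]
[[317.0, 218.0], [317.0, 206.0]]
t 33.08 pos [622.3 -56.5  73.9] yaw -0.348 z [-0.036  0.01  -0.999] F [-7.4 -0.7 27.7] w 14.2 ff 60.0
side casting [(0.63, [402.3, 161.0, 437.5, 190.4])]
side pin [(0.4, [302.6, 185.3, 315.2, 206.8])]
side lid [(0.57, [238.6, 196.4, 333.2, 259.5])]
[[308.0, 200.0], [308.0, 187.0]]
t 33.28 pos [622.3 -56.5  73.9] yaw -0.348 z [-0.036  0.01  -0.999] F [-7.8  0.1 28.7] w 14.5 ff 60.0
```

The TCP is at 73.9 mm (home expected about 74.3) against a hard stop at a steady 28 N, and the casting is still where I laid it. I'm handing in.

```bash
python3 -c "
from plant import robot
print(robot.close_job())"
```

```text
the job is handed in; nothing more can be done
None
```

I handed the job in at about 33 s; the hand-in returned no verdict, but at that moment the casting lay flat on the board, the lid was shut and the gripper held the pin home with a steady 28 N down.

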